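# Put the dried boards away in the board rack

## Task

The two small chopping boards leaning in the wire drainer are dry: take them out and stand each one upright on its long edge in a free slot of the wooden rack, right down on the bottom of the slot and about centred in it. Lower them in gently, never let them drop, and leave the blue tray and the other breakfast things where they are.

Things in the scene. Friction and masses are not known exactly. Their poses are not given: they have to be found in the camera images.
- bamboo_board_center (a point): Centre of the pale bamboo chopping board with dark end strips. 170 x 130 x 12 mm, 0.12 to 0.34 kg, loose. The point is its centre; x = square to its broad face, y = along the 170 mm edge, z = up the 130 mm edge. It starts in the drainer on a long edge, its top leaning 35 degrees from upright towards the ledge's middle (x axis points left, seen from the robot, and 35 degrees up), its upper 60 mm clear of the wires.
- green_board_center (a point): Centre of the green plastic chopping board with grey end strips. 170 x 130 x 12 mm, 0.12 to 0.34 kg, loose. The point is its centre; x = square to its broad face, y = along the 170 mm edge, z = up the 130 mm edge. It starts in the drainer on a long edge, its top leaning 35 degrees from upright towards the ledge's middle (x axis points left, seen from the robot, and 35 degrees up), its upper 60 mm clear of the wires.
- drainer: Fixed drainer: white 225 x 225 mm tray, 16 mm rim, two rows of sloping wire hoops 95 mm apart reaching 70 mm up the boards' backs; a 20 mm foot rib in front of each board. Origin: centre of underside, on the ledge; x = across the rows, to the left, y = along the boards. Either board may be in either row. A board comes free drawn 60 mm up along its slope, then lifted.
- rack: Fixed beech block 212 (x) x 130 (y) x 60 mm high, four open-ended slots along y, at x = -75, -25, 25, 75 mm. Slots are 18 mm wide, mouths bevelled to 28 mm over the top 5 mm, floors 12 mm above the ledge. Origin: centre of underside, on the ledge. x points left, seen from the robot. The slot at -75 (right end) holds the blue tray; the other three are free.
- slot2 (a point): Centre of the floor of the rack's second slot, free, next to the blue tray's (axes as the rack: x across the slot, y along it).
- slot3 (a point): Centre of the floor of the rack's third slot, free.
- slot4 (a point): Centre of the floor of the rack's fourth slot, free, at the left end.
- blue_tray: Loose blue melamine tray, 160 x 120 x 12 mm, already standing on edge in the rack's first slot, its top 132 mm above the ledge; origin at its centre. To be left alone.
- kettle: Aluminium kettle with a black base and red toggle switch, 156 mm across (handle and spout reach 125 mm from its axis), 218 mm high, loose, at the left side of the ledge; origin at the centre of its underside. To be left alone.
- rice_bowl: Blue melamine rice bowl, 116 mm across, 58 mm high, loose, at the far edge in the middle; origin at the centre of its underside. To be left alone.
- sugar_canister: Frosted glass sugar canister with steel lid, 92 mm across, 135 mm high, loose, at the right side; origin at the centre of its underside. To be left alone.
- mug: White mug, 80 mm across, 92 mm high, loose, on the right nearer the robot; origin at the centre of its underside. To be left alone.
Mind the look-alikes: they are no part of the job. Of the things shaped like the part that bears green_board_center, the green one is meant.

How it is judged:
At the end, for the whole second after the job is handed in: Both boards stand on a long edge in free slots of the rack: centre 70 to 86 mm above the rack's underside (77 when right down), faces within 13 degrees of upright and square to the rack's x axis within 14 degrees, centre within 45 mm of the slot's middle lengthways, let go and at rest (z of bamboo_board_center in the frame of rack between 0.07 and 0.086 m and x of bamboo_board_center in the frame of rack between -0.1 and 0.1 m and y of bamboo_board_center in the frame of rack between -0.045 and 0.045 m and angle between bamboo_board_center's own x axis and vertical between 1.34 and 1.8 rad and angle between the x axis of each of bamboo_board_center, green_board_center and the x axis of rack, either way round below 0.25 rad and linear speed of each of bamboo_board, green_board below 0.02 m/s and z of green_board_center in the frame of rack between 0.07 and 0.086 m and x of green_board_center in the frame of rack between -0.1 and 0.1 m and y of green_board_center in the frame of rack between -0.045 and 0.045 m and angle between green_board_center's own x axis and vertical between 1.34 and 1.8 rad); the robot touches nothing.
It fails at once if a board is dropped: it falls faster than 0.6 m/s out of the gripper ((linear speed of bamboo_board above 0.6 m/s and contact force between the fingers and bamboo_board below 0.05 N) or (linear speed of green_board above 0.6 m/s and contact force between the fingers and green_board below 0.05 N)).
It fails at once if the blue tray, kettle, rice bowl, sugar canister or mug is shifted by more than 30 mm (distance of any of blue_tray, kettle, rice_bowl, sugar_canister, mug from where it was at the start of the episode above 0.03 m).
It also fails if it takes over 61 s, if anything falls off the work surface, if the arm or the gripper's body presses on something with over 40 N, if the wrist force passes 120 N, or if a joint passes its speed limit or range.

## Robot

A 7-joint arm with a two-finger parallel gripper is mounted at the origin on the work surface. World frame = base frame: x ahead of the robot, y to its left, z up, the work surface at z = 0. Lengths are in m, angles in rad, forces in N, time in s.
With the tool pointing down it reaches from about 0.425 to 0.875 m from the base axis. Payload 4.7 kg.
Tool frame: the origin (TCP) lies midway between the tips of the shut fingers; the grasp point (between the pads) lies 19 mm behind it (ctrl.grip_depth is the distance from the TCP to the grasp point, in m); z points along the fingers, y is the direction in which the jaws open and shut (so a half turn about z gives the same grasp; the last joint's range is limited). The gripper opens to 87 mm and grips with 3 to 60 N. Pads are 19 mm wide; open, the fingers measure 117 mm over their backs; the gripper's body (75 mm by 190 mm) begins 51 mm behind the grasp point.
Start: joints at [-1.273, 0.321, -0.07, 1.45, 0.023, 1.371, -0.057], TCP at [0.182, 0.624, 0.19] pointing down, gripper open.
Joint ranges: [-2.86, 2.86], [-0.3, 2.09], [-1.38, 1.24], [0.06, 2.45], [-1.56, 4.7], [0.09, 2.05], [-2.69, 2.69]. Speed limits (rad/s): [2.57, 2.57, 3.14, 3.14, 3.14, 3.14, 3.14].

## Interface

Orientations are given as a rotation vector (axis times angle).
In Python, from bench import ctrl gives the robot as it stands. The module is installed in compiled form; this text tells all that it offers.
- The arm moves only by the shell command python3 -m inch 'ROWS' [FORCE]. ROWS is JSON, a list of rows, each a list of 5 numbers: the opening, from -1 (shut) to 1 (fully open), so that 0 is half open, then the shift along the tool's x, y, z in mm, then the turn about the tool's z in rad. In form: [[fingers, tx, ty, tz, twist], ...]. A call has 1 to 5 rows; each row shifts and turns the pose as measured when the row begins, along the tool's axes as they then stand; what a row does not reach is not made up. A row lasts 1/8 s, in which the tool goes at most 62.5 mm and 10.7 degrees, less where a joint would pass 70% of its speed; a pose out of reach is approached as far as the arm can. A call is refused whole if a number of a shift passes 62.5 or a number of a turn 0.188, either way. A call with a gripper value outside its range is refused whole. The fingers move at their own pace and stop on an object; FORCE is the grip in N (left out, the last holds). Time passes only in rows, so rows that do not move let the fingers close. It gives the time, the measured TCP pose, the force and the opening at its end, in the units of the state.
- ctrl.get_state(): the state, without advancing time (a new reading comes with each control period).
- ctrl.get_image(name): name is "scene" or "top" or "wrist"; returns a dict with "color" (480x640x3 uint8, red, green, blue), "range_z" (480x640 float32, m along the optical axis (not along the pixel's ray), 0 where there is no reading), "K" (3x3 intrinsics, pixels), "R" (3x3) and "t" (3): a world point X has camera coordinates R X + t. Camera axes: x right, y down, z forward; pixel columns grow to the right and rows downward; lengths in m; the calibration is good to about 2 mm. The wrist camera is an equidistant fisheye: a pixel r from the principal point sees the ray r / f radians off the axis. A picture is of the moment at which its call begins.
- ctrl.close_job(): hands the job in, once; it reports no verdict.
The state is a dict: "time": time; "joint_positions": joint angles; "qd": joint speeds; "joint_torque": joint torques, N m; "position": TCP position; "tool_rot": TCP orientation; "ft_force": force on the tool from outside, world axes, zero at the start; "torque": the same for the moment, N m; "grip_width": opening from 0.0 (shut) to 1.0 (fully open).
Only numpy, scipy, OpenCV 4.12 (cv2) and the standard library are available. Lean on these libraries where they do the work, as an engineer would, in place of code of your own. Each camera call takes 0.05 s, during which the arm holds its last target. There are 200 camera calls.

## Working session

There is one attempt and no reset: what is moved stays moved. The work goes in short steps, Python scripts to look and compute and a shell command to move; the robot and the scene stay as the last step left them, time stands still between calls to the robot, and variables do not carry over. Pictures are saved under pics/ and viewed, about 8 in all and at most 12, crops included, and the job is handed in when it is done.

```bash
mkdir -p pics
cat > h.py <<'E'
import numpy as np, cv2
from bench import ctrl
from scipy.spatial.transform import Rotation as Ro
def cloud(im):
    z=im["range_z"];K=im["K"];v,u=np.mgrid[:480,:640]
    P=np.stack([(u-K[0,2])/K[0,0]*z,(v-K[1,2])/K[1,1]*z,z],-1)
    return (P-im["t"])@im["R"], z>0
E
python3 - <<'E'
from h import *
s=ctrl.get_state();print(s)
for n in("scene","top"):
    im=ctrl.get_image(n);np.savez(n+".npz",**im);cv2.imwrite(f"pics/{n}0.png",im["color"][...,::-1]);print(n,im["K"],im["R"],im["t"])
E
```

```text
{'time': 0.0, 'joint_positions': array([-1.27288884,  0.32182955, -0.07007045,  1.45167552,  0.02264074,
        1.37079507, -0.05689967]), 'qd': array([ 6.47422721e-04,  1.26115964e-03,  3.30962805e-04, -9.99568512e-04,
       -3.30515819e-05,  7.23996136e-04, -2.85417088e-04]), 'joint_torque': array([-2.66162806e-04, -4.91307592e+01, -4.04493660e-01, -3.12510073e+01,
       -6.40203897e-02,  4.41829709e-02,  1.87916321e-04]), 'position': array([0.18191096, 0.62338352, 0.18845696]), 'tool_rot': array([-4.44250920e-01, -3.10989097e+00,  3.01057372e-03]), 'ft_force': array([-0.46933539, -0.09461067, -0.3484265 ]), 'torque': array([ 0.01508261,  0.00277623, -0.05263804]), 'grip_width': 0.9983388316299994}
scene [[620.57180559   0.         325.17283645]
 [  0.         620.57180559 237.784769  ]
 [  0.           0.           1.        ]] [[ 0.62053971  0.78391985 -0.02000324]
 [ 0.39812015 -0.3369178  -0.85322139]
 [-0.67559663  0.52149406 -0.52116517]] [-0.31849531 -0.12163926  1.91858843]
top [[589.72252524   0.         321.01344652]
 [  0.         589.72252524 248.21022119]
 [  0.           0.           1.        ]] [[ 0.01201233 -0.99990471  0.00680183]
 [-0.98788673 -0.01291988 -0.15463791]
 [ 0.15471106 -0.00486187 -0.9879478 ]] [-0.01190937  0.54211345  1.83924587]
```

View pics/scene0.png

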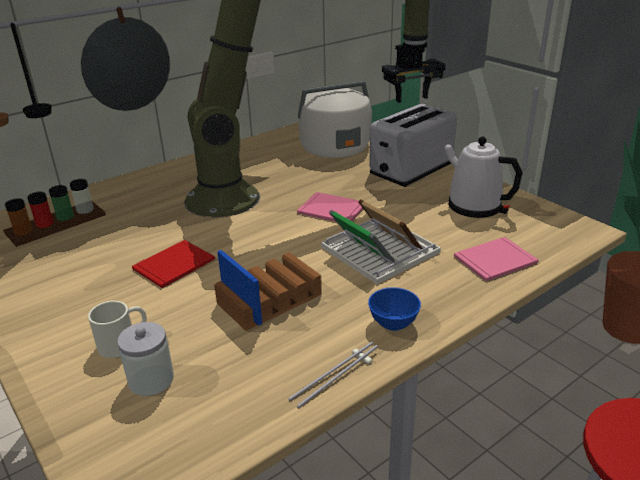

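View pics/top0.png

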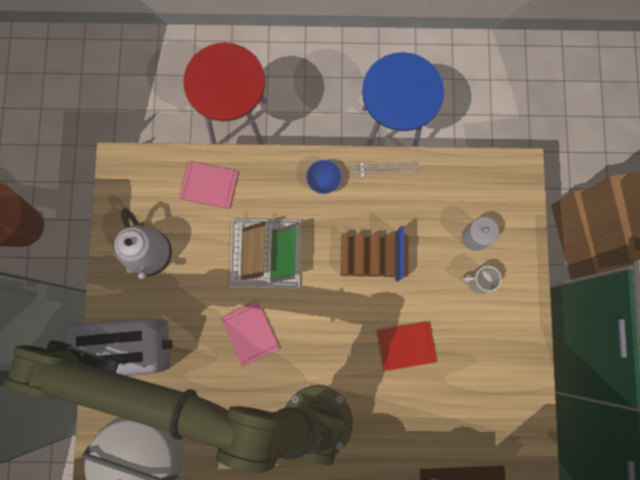

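The top view is oriented with up = +x and left = +y. Candidates for the boards:
- Leaning in the drainer: green at (284,252) and bamboo at (253,250). These are the ones I want.
- Lying flat: pink at (208,184) and (250,333), and red at (407,346). These are look-alikes.
- In rack slot 1: the blue tray at (401,253). The free slots are to its left, with rack centre about (373,255).

Next I'll measure them from the point cloud.

Run:
```python
from h import *
C={}
for n in("top","scene"):
    im=np.load(n+".npz");P,ok=cloud(im);c=im["color"];hsv=cv2.cvtColor(c,cv2.COLOR_RGB2HSV).astype(int);H,S,V=[hsv[...,i] for i in range(3)]
    reg=ok&(P[...,0]>.3)&(P[...,0]<.8)&(P[...,1]>-.4)&(P[...,1]<.45)&(P[...,2]>.03)
    g=reg&(H>45)&(H<85)&(S>90); b=reg&(H>105)&(H<125)&(S>120)&(P[...,0]<.66)
    dr=reg&(P[...,1]>.03)&(P[...,1]<.33)
    br=reg&(H<20)&(S>70)&(P[...,2]>.03)
    for k,m in(("green",g),("blue",b),("rackwood",br&(P[...,1]<0.03)&(P[...,2]<.075)),("bamboo",br&(P[...,1]>.03)&(P[...,1]<.33))):
        Q=P[m]
        if len(Q)<20: print(n,k,len(Q));continue
        m0=np.median(Q,0);Q2=Q[np.linalg.norm(Q-m0,axis=1)<.16]
        _,_,vt=np.linalg.svd(Q2-Q2.mean(0),full_matrices=False)
        print(n,k,len(Q2),"mean",Q2.mean(0).round(3),"n",vt[2].round(3),"\n  lo",np.percentile(Q2,1,axis=0).round(3),"hi",np.percentile(Q2,99,axis=0).round(3))
    # table near
    t=ok&(abs(P[...,0]-.5)<.3)&(abs(P[...,1])<.4)&(abs(P[...,2])<.02);print("table z",np.median(P[t][:,2]))
    if n=="top":
        # rack top profile and white drainer rim
        r=ok&(P[...,2]>.05)&(P[...,2]<.07)&(P[...,1]<0.03)&(P[...,1]>-.3)&(P[...,0]>.3)&(P[...,0]<.75)
        Q=P[r]; rc=cv2.minAreaRect((Q[:,:2]*1000).astype(np.float32));print("rack top rect",rc,len(Q))
        d=ok&(S<50)&(V>90)&(P[...,2]>.008)&(P[...,2]<.08)&(P[...,1]>.0)&(P[...,1]<.33)&(P[...,0]>.3)&(P[...,0]<.7)
        Q=P[d];print("drainer rect",cv2.minAreaRect((Q[:,:2]*1000).astype(np.float32)),len(Q))
    if n=="top":
        x=c[200:310,210:430];cv2.imwrite("pics/crop0.png",cv2.resize(x,(0,0),fx=3.6,fy=3.6,interpolation=cv2.INTER_CUBIC)[...,::-1])
```

```text
top green 855 mean [0.521 0.108 0.079] n [ 0.    -0.81  -0.586] 
  lo [0.453 0.077 0.032] hi [0.589 0.143 0.121]
top blue 158 mean [ 0.518 -0.248  0.129] n [-0.005 -0.997 -0.077] 
  lo [ 0.446 -0.254  0.117] hi [ 0.596 -0.244  0.139]
top rackwood 1808 mean [ 0.521 -0.169  0.057] n [-0.003  0.001  1.   ] 
  lo [ 0.458 -0.28   0.032] hi [ 0.587 -0.071  0.069]
top bamboo 987 mean [0.526 0.203 0.08 ] n [-0.002 -0.808 -0.589] 
  lo [0.445 0.17  0.031] hi [0.607 0.239 0.121]
table z 0.0004221682258711512
rack top rect ((602.7068481445312, -146.72903442382812), (375.1614990234375, 239.007080078125), 20.084245681762695) 1722
drainer rect ((528.721923828125, 175.8113555908203), (224.79180908203125, 225.982666015625), 89.80473327636719) 1187
scene green 420 mean [0.524 0.085 0.097] n [ 0.001 -0.862 -0.506] 
  lo [0.446 0.07  0.053] hi [0.591 0.111 0.12 ]
scene blue 1336 mean [ 0.536 -0.257  0.095] n [ 0.004 -1.     0.025] 
  lo [ 0.447 -0.261  0.034] hi [ 0.605 -0.248  0.134]
scene rackwood 2967 mean [ 0.54  -0.171  0.052] n [-0.053  0.008 -0.999] 
  lo [ 0.46  -0.284  0.031] hi [ 0.592 -0.072  0.064]
scene bamboo 647 mean [0.544 0.184 0.092] n [ 0.008 -0.842 -0.54 ] 
  lo [0.447 0.165 0.032] hi [0.616 0.225 0.12 ]
table z 0.0011389251275600544
```

View pics/crop0.png

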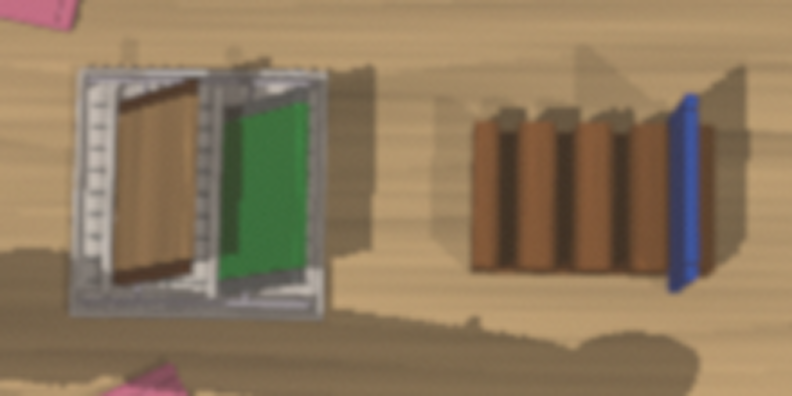

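The crop confirms the choice: bamboo is in the left row, green in the right row, and the blue tray is in slot 1. Everything is square to the world axes.

| Item | Measured position |
|---|---|
| Rack centre | about (0.522, -0.176) |
| Slot 3 | y about -0.151 |
| Slot 4 | y about -0.101 |
| Bamboo centre | about (0.526, 0.203, 0.065) |
| Green centre | about (0.521, 0.109, 0.065) |

The moves can't tilt the tool, so each board has to turn upright within a vertical grip. I'll take bamboo first, because its left side is free.

```bash
python3 -m inch '[[1,0,0,-45,-0.142],[1,0,0,-15,-0.142],[1,0,0,0,0]]' 10; python3 -m inch '[[1,-36,-46,0,0],[1,-36,-46,0,0],[1,-36,-46,0,0],[1,-36,-46,0,0],[1,-36,-46,0,0]]'; python3 -m inch '[[1,-36,-46,0,0],[1,-36,-46,0,0],[1,-36,-46,0,0],[1,-36,-46,0,0],[1,0,0,0,0]]'
```

```text
time: 0.48
position: [0.1815, 0.6222, 0.2472]
tool_rot: [0.012, -3.14, 0.011]
ft_force: [0.4, 0.2, 0.3]
grip_width: 0.998
time: 1.1
position: [0.3614, 0.3883, 0.2404]
tool_rot: [0.005, -3.133, 0.02]
ft_force: [0.4, 0.7, -0.1]
grip_width: 1.003
time: 1.72
position: [0.5093, 0.1896, 0.2357]
tool_rot: [-0.035, -3.128, 0.028]
ft_force: [-0.1, 0.6, 0.1]
grip_width: 1.0
```

```bash
python3 -m inch '[[1,-16,-4,30,-0.022],[1,0,0,15,0]]'
python3 - <<'E'
from h import *
im=ctrl.get_image("wrist");a=im["color"];s=ctrl.get_image("scene")["color"][170:330,270:470]
np.savez("w.npz",**im)
cv2.imwrite("pics/w1.png",np.hstack([cv2.resize(a,(400,300)),cv2.resize(s,(375,300))])[...,::-1])
E
```

```text
time: 1.98
position: [0.5242, 0.1853, 0.1888]
tool_rot: [-0.007, -3.128, 0.026]
ft_force: [0.5, -0.1, 0.7]
grip_width: 1.002
```

View pics/w1.png

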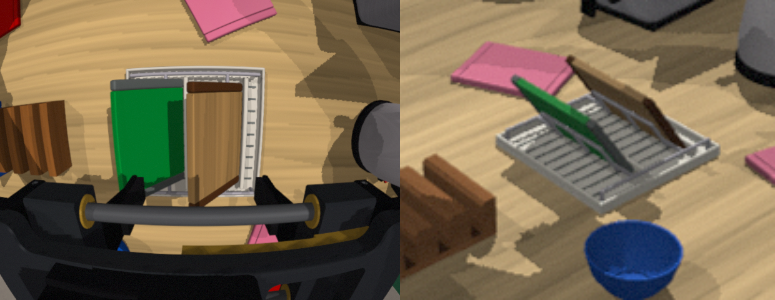

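The wrist view (left half) shows bamboo at (213,140) between the open fingers, with green to its left at (147,130). The scene crop (right half) shows both boards leaning on their hoops. I'll descend to straddle the bamboo.

```bash
python3 -m inch '[[1,0,0,40,0],[1,0,0,40,0],[1,0,0,24,0],[1,0,0,0,0]]'; python3 -m inch '[[0.6,0,6,0,0],[0.4,0,6,0,0],[0.2,0,6,0,0],[0.2,0,4,0,0]]' 8
```

```text
time: 2.58
position: [0.5198, 0.1922, 0.0861]
tool_rot: [0.005, -3.13, 0.017]
ft_force: [-0.4, -0.2, 0.5]
grip_width: 0.996
time: 3.08
position: [0.5219, 0.2188, 0.091]
tool_rot: [0.007, -3.136, 0.01]
ft_force: [-0.4, 0.3, 0.2]
grip_width: 0.649
```

```bash
python3 -m inch '[[0.2,0,5,3,0],[0.1,0,5,3,0],[0,0,4,0,0],[0,0,4,0,0]]'
python3 - <<'E'
from h import *
s=ctrl.get_image("scene");t=ctrl.get_image("top")
cv2.imwrite("pics/b1.png",np.hstack([cv2.resize(s["color"][130:300,280:480],(400,340)),cv2.resize(t["color"][200:310,200:330],(400,340))])[...,::-1])
E
```

```text
time: 3.58
position: [0.5218, 0.2379, 0.0844]
tool_rot: [0.006, -3.136, 0.01]
ft_force: [-0.3, 0.4, 0.3]
grip_width: 0.511
```

View pics/b1.png

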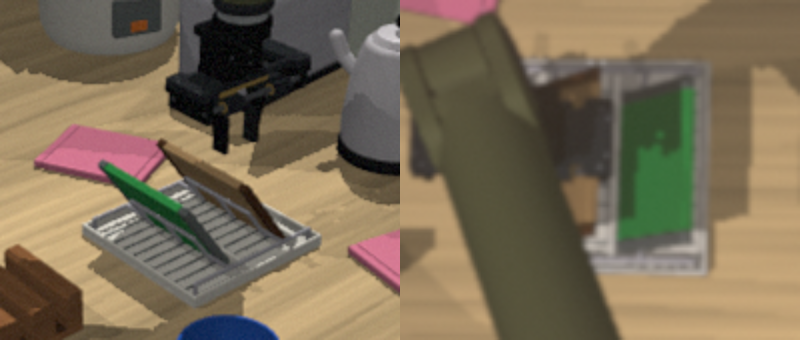

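Run:
```python
from h import *
print(ctrl.get_state()["position"])
s=ctrl.get_image("scene");P,ok=cloud(s);V=s["color"].max(-1)
cv2.imwrite("pics/b2.png",cv2.resize(s["color"][150:280,300:460],(800,650))[:600,:,::-1])
m=ok&(V<60)&(abs(P[...,0]-.52)<.08)&(P[...,2]>.04)&(P[...,2]<.25)&(P[...,1]>.1)&(P[...,1]<.35)
Q=P[m];print(len(Q))
for z in np.arange(.05,.22,.015):
    q=Q[abs(Q[:,2]-z)<.0075]
    if len(q): print(round(z,3),len(q),np.percentile(q,[5,50,95],axis=0).round(3).tolist())
```

```text
[0.5216282  0.23832796 0.08440915]
1970
0.05 17 [[0.443, 0.111, 0.044], [0.591, 0.118, 0.053], [0.599, 0.211, 0.057]]
0.065 49 [[0.449, 0.101, 0.061], [0.511, 0.105, 0.065], [0.598, 0.2, 0.071]]
0.08 15 [[0.445, 0.1, 0.073], [0.456, 0.187, 0.081], [0.598, 0.192, 0.086]]
0.095 12 [[0.447, 0.174, 0.092], [0.456, 0.177, 0.099], [0.599, 0.182, 0.101]]
0.11 7 [[0.449, 0.167, 0.109], [0.453, 0.171, 0.112], [0.524, 0.264, 0.116]]
0.125 68 [[0.514, 0.205, 0.12], [0.529, 0.257, 0.126], [0.536, 0.265, 0.132]]
0.14 74 [[0.513, 0.204, 0.134], [0.525, 0.258, 0.14], [0.535, 0.266, 0.147]]
0.155 77 [[0.515, 0.201, 0.148], [0.529, 0.215, 0.156], [0.536, 0.269, 0.162]]
0.17 83 [[0.516, 0.2, 0.163], [0.53, 0.261, 0.169], [0.536, 0.273, 0.176]]
0.185 72 [[0.501, 0.151, 0.18], [0.536, 0.262, 0.189], [0.56, 0.321, 0.192]]
0.2 378 [[0.498, 0.15, 0.193], [0.553, 0.211, 0.201], [0.562, 0.321, 0.207]]
0.215 308 [[0.498, 0.144, 0.208], [0.549, 0.208, 0.213], [0.562, 0.321, 0.222]]
```

View pics/b2.png

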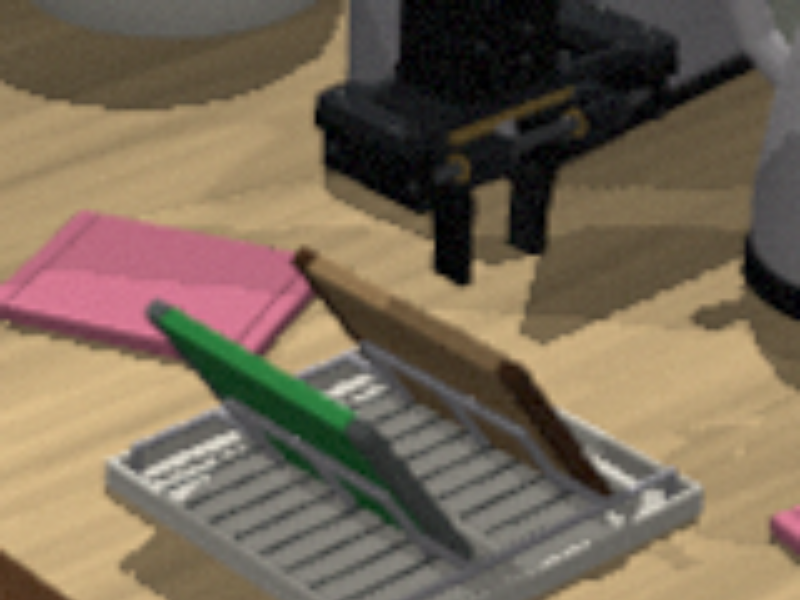

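The picture and depth both show the fingertips about 30 mm above the reported TCP: tips at z≈0.115 (picture pixels 455,275 and 528,245), reported 0.084. The body's underside is also 30 mm high, so the jaws passed over the bamboo board, which hasn't moved. x and y agree. I'll go back over the board and measure the offset again at another height before correcting for it.

```bash
python3 -m inch '[[1,0,0,-25,0],[1,-3,-26,0,0],[1,0,-26,0,0],[1,0,0,0,0],[1,0,0,0,0]]'
python3 - <<'E'
from h import *
p=ctrl.get_state()["position"];print(p)
s=ctrl.get_image("scene");P,ok=cloud(s);V=s["color"].max(-1)
w=ctrl.get_image("wrist");print("wristcam",(-w["R"].T@w["t"]).round(3),"rel",(-w["R"].T@w["t"]-p).round(3))
w0=np.load("w.npz");print("wristcam earlier",(-w0["R"].T@w0["t"]).round(3))
m=ok&(V<60)&(abs(P[...,0]-.52)<.05)&(P[...,2]>.125)&(P[...,2]<.25)&(P[...,1]>.1)&(P[...,1]<.35)
Q=P[m]
for z in np.arange(.125,.24,.01):
    q=Q[abs(Q[:,2]-z)<.005]
    if len(q): print(round(z,3),len(q),np.percentile(q,[5,50,95],axis=0).round(3).tolist())
E
```

```text
time: 4.35
position: [0.5253, 0.1855, 0.1108]
tool_rot: [0.008, -3.137, 0.009]
ft_force: [-0.3, -0.1, -0.3]
grip_width: 0.959
[0.52533135 0.18554758 0.11084385]
wristcam [0.447 0.187 0.305] rel [-0.078  0.001  0.194]
wristcam earlier [0.448 0.19  0.384]
0.145 24 [[0.514, 0.135, 0.143], [0.526, 0.182, 0.146], [0.537, 0.233, 0.149]]
0.155 56 [[0.516, 0.132, 0.15], [0.529, 0.221, 0.155], [0.539, 0.232, 0.159]]
0.165 46 [[0.517, 0.133, 0.162], [0.529, 0.224, 0.165], [0.538, 0.234, 0.169]]
0.175 55 [[0.519, 0.132, 0.17], [0.532, 0.225, 0.174], [0.538, 0.236, 0.179]]
0.185 60 [[0.521, 0.129, 0.181], [0.533, 0.225, 0.185], [0.539, 0.238, 0.19]]
0.195 54 [[0.519, 0.129, 0.191], [0.533, 0.23, 0.194], [0.54, 0.24, 0.199]]
0.205 22 [[0.519, 0.228, 0.201], [0.536, 0.234, 0.204], [0.54, 0.241, 0.209]]
0.215 58 [[0.51, 0.1, 0.212], [0.543, 0.229, 0.217], [0.564, 0.267, 0.22]]
0.225 186 [[0.515, 0.101, 0.221], [0.56, 0.2, 0.226], [0.566, 0.264, 0.23]]
0.235 227 [[0.514, 0.11, 0.23], [0.558, 0.231, 0.236], [0.566, 0.266, 0.239]]
```

The offset is constant: actual tip z = reported + 0.031. I'll descend to actual 0.085, which is 0.054 reported.

```bash
python3 -m inch '[[1,0,0,30,0],[1,0,0,20,0],[1,0,0,7,0],[1,0,0,0,0]]'; python3 -m inch '[[0.6,0,6,0,0],[0.5,0,6,0,0],[0.4,0,6,0,0],[0.3,0,6,0,0]]' 8
```

```text
time: 4.95
position: [0.5251, 0.1896, 0.0527]
tool_rot: [0.017, -3.138, 0.008]
ft_force: [0.4, 0.2, 0.2]
grip_width: 0.999
time: 5.45
position: [0.5266, 0.2158, 0.0551]
tool_rot: [0.017, -3.141, 0.005]
ft_force: [0.3, 0.2, 0.4]
grip_width: 0.681
```

Run:
```python
from h import *
s=ctrl.get_image("scene")
cv2.imwrite("pics/b3.png",cv2.resize(s["color"][150:270,300:460],(640,480))[:,:,::-1])
```

```text
(no output)
```

View pics/b3.png

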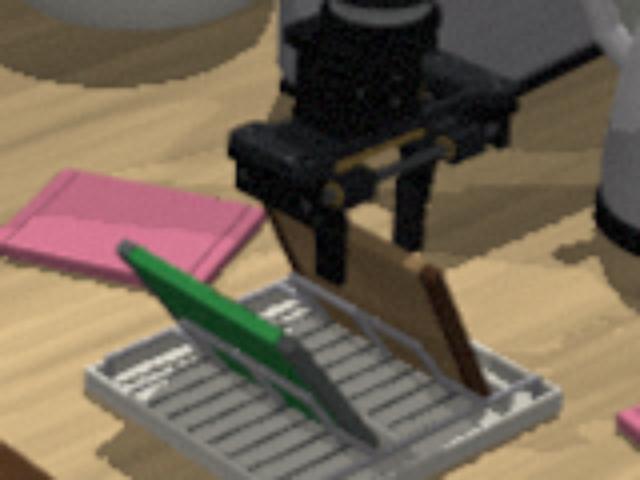

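The board now pivots upright: the -y finger at (332,260) is behind it and the base stays in the drainer. I'll keep pushing and close the jaws.

```bash
python3 -m inch '[[0.1,0,6,0,0],[-0.1,0,6,0,0],[-0.3,0,5,0,0],[-0.5,0,3,0,0]]' 8;  python3 -m inch '[[-0.8,0,1,0,0],[-1,0,0,0,0],[-1,0,0,0,0]]' 8
```

```text
time: 6.0
position: [0.526, 0.2389, 0.0549]
tool_rot: [0.019, -3.141, 0.003]
ft_force: [0.2, 0.3, 1.0]
grip_width: 0.319
time: 6.38
position: [0.5259, 0.2419, 0.0548]
tool_rot: [0.019, -3.141, -0.001]
ft_force: [1.0, 2.8, -1.3]
grip_width: 0.138
```

Gripped: 12 mm opening. I'll firm the grip and lift straight up.

```bash
python3 -m inch '[[-1,0,0,0,0],[-1,0,0,-10,0],[-1,0,0,-15,0],[-1,0,0,-20,0],[-1,0,0,-30,0]]' 25;  python3 -m inch '[[-1,0,0,-30,0],[-1,0,0,-30,0],[-1,0,0,-15,0],[-1,0,0,0,0]]'
python3 - <<'E'
from h import *
s=ctrl.get_image("scene");P,ok=cloud(s)
cv2.imwrite("pics/b4.png",cv2.resize(s["color"][100:270,280:480],(640,544))[:,:,::-1])
hsv=cv2.cvtColor(s["color"],cv2.COLOR_RGB2HSV);m=ok&(hsv[...,0]<20)&(hsv[...,1]>70)&(P[...,2]>.1)&(P[...,1]>.15)&(P[...,1]<.33)&(P[...,0]>.4)&(P[...,0]<.65)
Q=P[m];q=Q-Q.mean(0);print(len(Q),np.percentile(Q,[1,50,99],axis=0).round(3).tolist(),np.linalg.svd(q,full_matrices=False)[2].round(3).tolist())
E
```

```text
time: 7.0
position: [0.5242, 0.2382, 0.1315]
tool_rot: [0.018, -3.136, 0.009]
ft_force: [-0.3, 0.0, -1.0]
grip_width: 0.135
time: 7.5
position: [0.527, 0.235, 0.2151]
tool_rot: [-0.013, 3.14, -0.01]
ft_force: [0.6, -0.5, -1.4]
grip_width: 0.137
2279 [[0.448, 0.186, 0.168], [0.549, 0.229, 0.231], [0.616, 0.251, 0.418]] [[0.416, -0.031, 0.909], [-0.909, -0.042, 0.415], [0.025, -0.999, -0.046]]
```

View pics/b4.png

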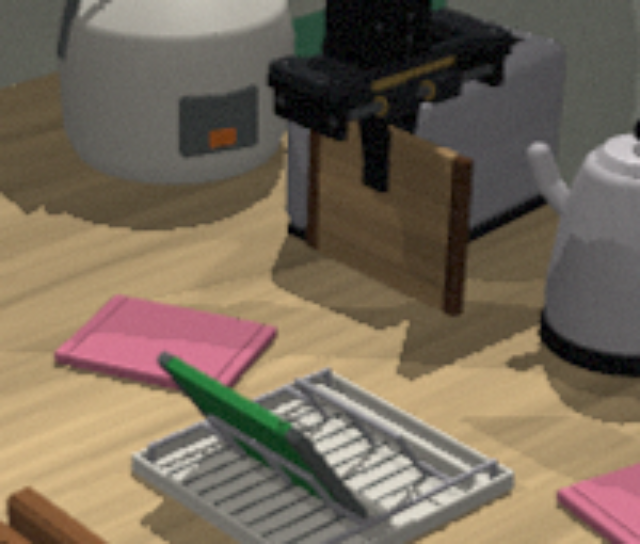

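Bamboo hangs upright, with its underside 47 mm below the reported TCP z and its end strips at (315,190) and (457,235). I'll carry it to above slot 3 and measure the rack ribs closely in the saved top image.

```bash
python3 -m inch '[[-1,1,-30,0,0],[-1,1,-48,0,0],[-1,1,-52,0,0],[-1,1,-52,0,0],[-1,1,-52,0,0]]';  python3 -m inch '[[-1,1,-52,0,0],[-1,1,-48,0,0],[-1,0,-35,0,0],[-1,0,-15,0,0],[-1,0,0,0,0]]'
python3 - <<'E'
from h import *
for n in("top","scene"):
    P,ok=cloud(np.load(n+".npz"));m=ok&(abs(P[...,0]-.52)<.05)&(P[...,1]<-.05)&(P[...,1]>-.3)&(P[...,2]>.054)&(P[...,2]<.068)
    h,e=np.histogram(P[m][:,1],np.arange(-.29,-.06,.004));print(n,[(round(a,3),int(k)) for a,k in zip(e+.002,h)])
E
python3 - <<'E'
from h import *
s=ctrl.get_image("scene");P,ok=cloud(s)
hsv=cv2.cvtColor(s["color"],cv2.COLOR_RGB2HSV)
m=ok&(hsv[...,0]<20)&(hsv[...,1]>70)&(P[...,2]>.1)&(P[...,2]<.3)&(P[...,1]>-.25)&(P[...,1]<-.05)&(P[...,0]>.4)&(P[...,0]<.65)
Q=P[m];print(ctrl.get_state()["position"],len(Q),np.percentile(Q,[1,50,99],axis=0).round(4).tolist(),np.linalg.svd(Q-Q.mean(0),full_matrices=False)[2][2].round(3))
m=ok&(hsv[...,0]<20)&(hsv[...,1]>70)&(abs(P[...,0]-.53)<.06)&(P[...,1]<-.05)&(P[...,1]>-.3)&(P[...,2]>.054)&(P[...,2]<.068)
h,e=np.histogram(P[m][:,1],np.arange(-.29,-.06,.004));print([(round(a,3),int(k)) for a,k in zip(e+.002,h)])
E
```

```text
time: 8.18
position: [0.5192, -0.0016, 0.2077]
tool_rot: [0.03, -3.129, 0.019]
ft_force: [0.0, -0.1, -1.3]
grip_width: 0.134
time: 8.8
position: [0.5139, -0.1606, 0.2031]
tool_rot: [0.018, -3.118, 0.02]
ft_force: [0.1, -0.4, -1.4]
grip_width: 0.136
top [(np.float64(-0.288), 0), (np.float64(-0.284), 0), (np.float64(-0.28), 30), (np.float64(-0.276), 31), (np.float64(-0.272), 41), (np.float64(-0.268), 4), (np.float64(-0.264), 0), (np.float64(-0.26), 0), (np.float64(-0.256), 0), (np.float64(-0.252), 0), (np.float64(-0.248), 1), (np.float64(-0.244), 21), (np.float64(-0.24), 15), (np.float64(-0.236), 24), (np.float64(-0.232), 30), (np.float64(-0.228), 33), (np.float64(-0.224), 39), (np.float64(-0.22), 27), (np.float64(-0.216), 32), (np.float64(-0.212), 31), (np.float64(-0.208), 0), (np.float64(-0.204), 0), (np.float64(-0.2), 0), (np.float64(-0.196), 0), (np.float64(-0.192), 20), (np.float64(-0.188), 24), (np.float64(-0.184), 44), (np.float64(-0.18), 36), (np.float64(-0.176), 26), (np.float64(-0.172), 22), (np.float64(-0.168), 46), (np.float64(-0.164), 23), (np.float64(-0.16), 10), (np.floa
[... 2942 characters left out ...]
(-0.172), 48), (np.float64(-0.168), 50), (np.float64(-0.164), 23), (np.float64(-0.16), 1), (np.float64(-0.156), 0), (np.float64(-0.152), 0), (np.float64(-0.148), 1), (np.float64(-0.144), 26), (np.float64(-0.14), 79), (np.float64(-0.136), 48), (np.float64(-0.132), 55), (np.float64(-0.128), 49), (np.float64(-0.124), 48), (np.float64(-0.12), 49), (np.float64(-0.116), 37), (np.float64(-0.112), 8), (np.float64(-0.108), 1), (np.float64(-0.104), 0), (np.float64(-0.1), 0), (np.float64(-0.096), 10), (np.float64(-0.092), 68), (np.float64(-0.088), 58), (np.float64(-0.084), 45), (np.float64(-0.08), 46), (np.float64(-0.076), 43), (np.float64(-0.072), 37), (np.float64(-0.068), 2), (np.float64(-0.064), 0)]
```

Slot 3 in the arm's frame is at y≈-0.152, and the board centre is at -0.160 with its centre x at 0.519. I'll shift 8 mm and lower to just above the mouth.

```bash
python3 -m inch '[[-1,0,8,0,0],[-1,0,0,30,0],[-1,0,0,30,0],[-1,0,0,20,0],[-1,0,0,0,0]]'
python3 - <<'E'
from h import *
s=ctrl.get_image("scene");P,ok=cloud(s);hsv=cv2.cvtColor(s["color"],cv2.COLOR_RGB2HSV)
m=ok&(hsv[...,0]<20)&(hsv[...,1]>60)&(P[...,2]>.085)&(P[...,2]<.3)&(P[...,1]>-.25)&(P[...,1]<-.05)&(P[...,0]>.4)&(P[...,0]<.65)
Q=P[m];print(ctrl.get_state()["position"],len(Q),np.percentile(Q,[1,50,99],axis=0).round(4).tolist(),np.linalg.svd(Q-Q.mean(0),full_matrices=False)[2][2].round(3))
for z in(.09,.12,.15):print(z,np.median(Q[abs(Q[:,2]-z)<.01][:,1]))
E
```

```text
time: 9.48
position: [0.5144, -0.1388, 0.1205]
tool_rot: [0.046, -3.118, 0.012]
ft_force: [-0.1, 0.4, -2.1]
grip_width: 0.134
[ 0.51524287 -0.1388888   0.12152406] 1914 [[0.437, -0.2173, 0.0865], [0.5431, -0.144, 0.1439], [0.6037, -0.0926, 0.2827]] [-0.041  0.999  0.017]
0.09 -0.14462470889204782
0.12 -0.14467365009570704
0.15 -0.14418944460940314
```

```bash
python3 -m inch '[[-1,0,-13,0,0],[-1,0,0,0,0],[-1,0,0,0,0]]'
```

```text
time: 9.9
position: [0.5179, -0.1523, 0.1245]
tool_rot: [0.049, -3.124, 0.012]
ft_force: [0.0, 0.4, -0.3]
grip_width: 0.135
```

```bash
python3 -m inch '[[-1,0,0,10,0.03],[-1,0,0,10,0],[-1,0,0,8,0]]'; python3 -m inch '[[-1,0,0,0,0]]'
```

```text
time: 10.28
position: [0.5178, -0.1525, 0.0953]
tool_rot: [-0.002, -3.126, 0.012]
ft_force: [0.6, 0.3, -0.8]
grip_width: 0.132
time: 10.4
position: [0.5169, -0.1523, 0.0941]
tool_rot: [-0.002, -3.124, 0.012]
ft_force: [-0.8, -0.1, -1.2]
grip_width: 0.136
```

The board is inside the mouth with no contact force. I'll keep lowering.

```bash
python3 -m inch '[[-1,0,0,8,0],[-1,0,0,8,0],[-1,0,0,8,0],[-1,0,0,5,0],[-1,0,0,0,0]]' 15; python3 -m inch '[[-1,0,0,3,0],[-1,0,0,3,0],[-1,0,0,0,0]]'
```

```text
time: 11.02
position: [0.5167, -0.1526, 0.0631]
tool_rot: [-0.001, -3.124, 0.013]
ft_force: [-0.2, -0.3, -0.6]
grip_width: 0.14
time: 11.4
position: [0.516, -0.1529, 0.0618]
tool_rot: [-0.003, -3.123, 0.008]
ft_force: [0.6, 0.2, -1.9]
grip_width: 0.138
```

```bash
python3 -m inch '[[-1,0,0,5,0],[-1,0,0,4,0],[-1,0,0,0,0]]' 10; python3 -m inch '[[-1,0,0,5,0],[-1,0,0,0,0]]'
```

```text
time: 11.78
position: [0.519, -0.1533, 0.0574]
tool_rot: [-0.003, -3.13, 0.006]
ft_force: [1.0, 0.0, -1.8]
grip_width: 0.135
time: 12.02
position: [0.5207, -0.1535, 0.0542]
tool_rot: [-0.003, -3.133, 0.006]
ft_force: [1.0, -0.0, -0.8]
grip_width: 0.137
```

```bash
cat > bd.py <<'E'
from h import *
def board(lo,hi,col="bamboo",zlo=.08,zhi=.3):
    s=ctrl.get_image("scene");P,ok=cloud(s);hsv=cv2.cvtColor(s["color"],cv2.COLOR_RGB2HSV).astype(int);H,S,V=hsv[...,0],hsv[...,1],hsv[...,2]
    c=((H<20)&(S>60)) if col=="bamboo" else ((H>45)&(H<85)&(S>90))
    m=ok&c&(P[...,2]>zlo)&(P[...,2]<zhi)&(P[...,1]>lo)&(P[...,1]<hi)&(P[...,0]>.4)&(P[...,0]<.65)
    Q=P[m];print(ctrl.get_state()["position"].round(4),len(Q),np.percentile(Q,[1,50,99],axis=0).round(4).tolist(),np.linalg.svd(Q-Q.mean(0),full_matrices=False)[2][2].round(3))
    return s
E
python3 -c "
from bd import *
board(-.2,-.11)"
```

```text
[ 0.5207 -0.1535  0.0541] 866 [[0.4447, -0.1936, 0.0812], [0.5574, -0.1592, 0.1186], [0.6071, -0.1185, 0.2745]] [-0.022  0.999 -0.033]
```

```bash
sed -i 's/    return s/    R=Q[abs(Q[:,0]-.58)<.02];print("far end z",np.percentile(R[:,2],[2,50,90,96,99]).round(4),"y",np.median(R[:,1]).round(4))\n    return s/' bd.py; python3 -c "
from bd import *
board(-.185,-.12,zhi=.2)"
```

```text
[ 0.5205 -0.1535  0.054 ] 777 [[0.4446, -0.1734, 0.0812], [0.561, -0.1593, 0.1134], [0.6071, -0.1331, 0.1883]] [-0.011  0.997 -0.07 ]
far end z [0.0816 0.1196 0.1419 0.144  0.1458] y -0.1594
```

```bash
python3 -m inch '[[-1,0,0,5,0],[-1,0,0,4,0],[-1,0,0,0,0]]'; python3 -c "
from bd import *
board(-.185,-.12,zhi=.2)"
```

```text
time: 12.5
position: [0.5228, -0.1536, 0.0486]
tool_rot: [-0.003, -3.137, 0.004]
ft_force: [0.4, 0.2, -0.6]
grip_width: 0.134
[ 0.5228 -0.1537  0.0485] 730 [[0.4482, -0.1743, 0.0803], [0.5643, -0.1592, 0.1128], [0.6073, -0.1334, 0.1803]] [-0.011  0.997 -0.08 ]
far end z [0.0815 0.1188 0.1422 0.1437 0.1584] y -0.1593
```

The board's top stays at z≈0.143 while the hand moves on down, so it is seated (0.142 is nominal). I'll release gently and back off.

```bash
python3 -m inch '[[-0.6,0,0,0,0],[-0.4,0,0,0,0],[-0.2,0,0,0,0],[-0.2,0,0,0,0]]'; python3 -m inch '[[-0.2,0,0,-15,0],[-0.2,0,0,-25,0],[-0.2,0,0,-50,0],[-0.2,0,0,-50,0],[0,0,0,-20,0]]'; python3 -c "
from bd import *
s=board(-.185,-.12,zhi=.2)
cv2.imwrite('pics/b5.png',cv2.resize(s['color'][150:350,190:440],(750,600))[:,:,::-1])"
```

```text
time: 13.05
position: [0.5219, -0.1535, 0.0472]
tool_rot: [-0.003, -3.135, 0.005]
ft_force: [-1.0, -0.3, -0.2]
grip_width: 0.38
time: 13.68
position: [0.5221, -0.1535, 0.2146]
tool_rot: [-0.005, -3.134, 0.006]
ft_force: [0.4, 0.1, -0.1]
grip_width: 0.45
[ 0.5232 -0.1537  0.2165] 1148 [[0.4387, -0.163, 0.0807], [0.532, -0.1594, 0.1176], [0.6065, -0.1491, 0.1442]] [-0.008  0.998 -0.055]
far end z [0.0817 0.1186 0.1421 0.1433 0.1444] y -0.1596
```

View pics/b5.png

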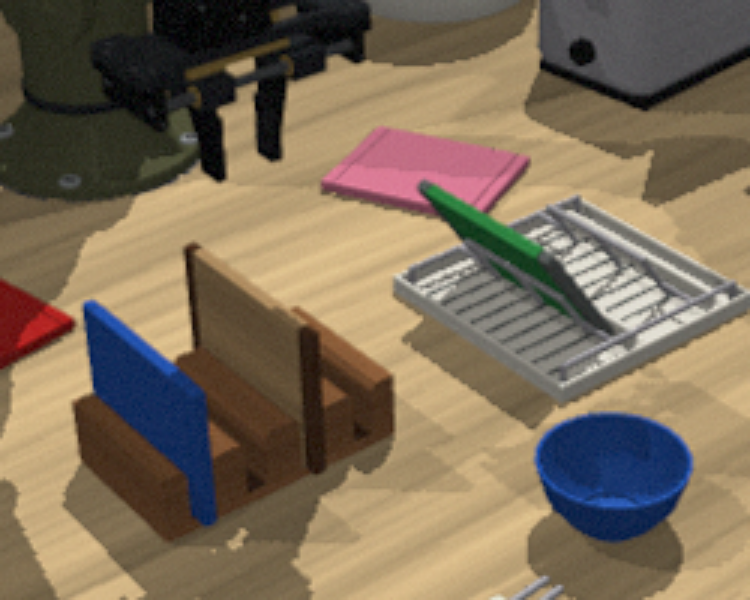

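Bamboo stands upright in slot 3, end strips at (195,290) and (312,400), centre x≈0.523. Green is still untouched in the drainer at (510,255), and blue is in place. Green next, with the same recipe shifted 94 mm in y.

```bash
python3 -m inch '[[0,0,40,0,0],[0,0,55,0,0],[0.5,0,55,0,0],[1,0,55,0,0],[1,0,35,0,0]]'; python3 -m inch '[[1,0,10,0,0],[1,0,0,0,0],[1,0,0,0,0]]' 8
```

```text
time: 14.35
position: [0.5255, 0.0877, 0.2193]
tool_rot: [0.022, 3.139, -0.007]
ft_force: [0.4, -0.5, -0.0]
grip_width: 0.757
time: 14.72
position: [0.5254, 0.0974, 0.2194]
tool_rot: [0.019, 3.139, -0.009]
ft_force: [-0.3, 0.4, -0.5]
grip_width: 0.989
```

```bash
python3 -m inch '[[1,3,-6,50,0],[1,0,0,40,0],[1,0,0,0,0]]'; python3 -m inch '[[1,0,0,0,0]]'
```

```text
time: 15.1
position: [0.5243, 0.0846, 0.1291]
tool_rot: [0.033, 3.136, -0.009]
ft_force: [0.7, -0.5, 0.7]
grip_width: 1.003
time: 15.22
position: [0.5253, 0.0835, 0.1306]
tool_rot: [0.036, 3.134, -0.009]
ft_force: [0.8, -0.4, 0.4]
grip_width: 1.002
```

```bash
python3 -m inch '[[1,0,3,35,-0.022],[1,0,0,30,0],[1,0,0,10,0],[1,0,0,0,0]]'; python3 -m inch '[[0.7,0,8,0,0],[0.6,0,8,0,0],[0.5,0,8,0,0],[0.4,0,6,0,0]]' 8
```

```text
time: 15.72
position: [0.5331, 0.0861, 0.0625]
tool_rot: [0.004, 3.121, -0.003]
ft_force: [0.3, -0.1, -0.1]
grip_width: 0.997
time: 16.23
position: [0.5362, 0.1179, 0.0668]
tool_rot: [0.005, 3.114, -0.001]
ft_force: [-0.6, -1.6, 1.9]
grip_width: 0.73
```

```bash
python3 -m inch '[[0.4,5,3,8,0],[0.4,5,3,6,0],[0.4,0,0,2,0],[0.4,0,0,0,0]]'; python3 -c "
from bd import *
s=ctrl.get_image('scene')
cv2.imwrite('pics/b6.png',cv2.resize(s['color'][150:270,300:460],(640,480))[:,:,::-1])"
```

```text
time: 16.73
position: [0.5256, 0.1245, 0.0489]
tool_rot: [0.004, 3.115, -0.002]
ft_force: [1.7, -0.4, 0.9]
grip_width: 0.702
```

View pics/b6.png

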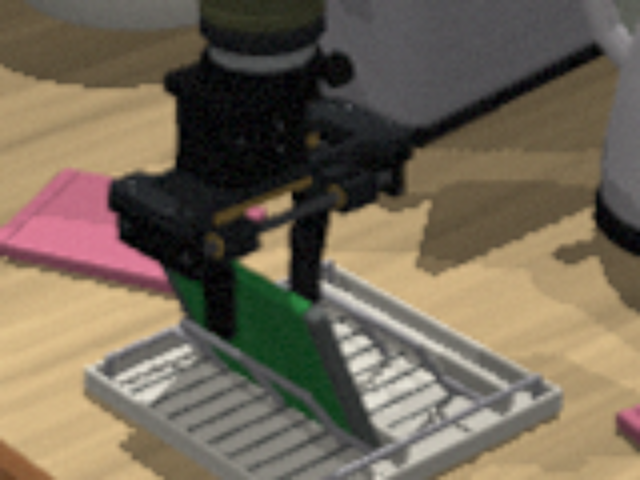

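The green board is being pushed up, with the -y finger behind it at (218,300). I'll continue pushing and close.

```bash
python3 -m inch '[[0.1,0,6,-3,0],[-0.1,0,6,-2,0],[-0.3,0,6,0,0],[-0.5,0,5,0,0]]' 8;  python3 -m inch '[[-0.8,0,1,0,0],[-1,0,0,0,0],[-1,0,0,0,0]]' 8
```

```text
time: 17.27
position: [0.5258, 0.1497, 0.0547]
tool_rot: [0.005, 3.115, 0.0]
ft_force: [0.1, 0.6, 1.1]
grip_width: 0.335
time: 17.65
position: [0.5255, 0.151, 0.0545]
tool_rot: [0.003, 3.115, -0.001]
ft_force: [0.1, -1.2, 1.1]
grip_width: 0.133
```

```bash
python3 -m inch '[[-1,0,0,0,0],[-1,0,0,-10,0],[-1,0,0,-15,0],[-1,0,0,-20,0],[-1,0,0,-30,0]]' 25;  python3 -m inch '[[-1,0,0,-30,0],[-1,0,0,-30,0],[-1,0,0,-15,0],[-1,0,0,0,0]]'; python3 -m inch '[[-1,0,-30,0,0],[-1,0,-50,0,0],[-1,0,-55,0,0],[-1,0,-50,0,0],[-1,0,-30,0,0]]';python3 -m inch '[[-1,0,-15,0,0],[-1,0,0,0,0],[-1,0,0,0,0]]'; python3 -c "
from bd import *
board(-.16,-.05,'green',zlo=.1)"
```

```text
time: 18.27
position: [0.5203, 0.1498, 0.1299]
tool_rot: [0.005, 3.122, -0.005]
ft_force: [-0.4, 0.1, -3.4]
grip_width: 0.135
time: 18.77
position: [0.5197, 0.1502, 0.2121]
tool_rot: [0.005, 3.117, -0.0]
ft_force: [0.0, 0.9, -3.5]
grip_width: 0.134
time: 19.4
position: [0.5155, -0.0673, 0.2052]
tool_rot: [-0.008, 3.127, -0.003]
ft_force: [-0.3, 0.8, -3.3]
grip_width: 0.138
time: 19.77
position: [0.514, -0.083, 0.2027]
tool_rot: [-0.004, 3.131, -0.002]
ft_force: [0.8, -0.1, -2.4]
grip_width: 0.138
[ 0.514  -0.083   0.2027] 1636 [[0.4402, -0.0982, 0.1557], [0.5249, -0.0891, 0.2165], [0.5812, -0.0811, 0.2852]] [-0.003  1.    -0.004]
far end z [0.1577 0.2244 0.2777 0.2824 0.2835] y -0.0889
```

Green hangs exactly upright at y=-0.083, centre x≈0.511. Slot 4 needs y≈-0.102 and x +10 mm.

```bash
python3 -m inch '[[-1,-10,-18,0,0],[-1,0,0,0,0],[-1,0,0,30,0],[-1,0,0,30,0],[-1,0,0,15,0]]'; python3 -m inch '[[-1,0,0,0,0]]'
```

```text
time: 20.45
position: [0.527, -0.0914, 0.1271]
tool_rot: [-0.024, 3.129, 0.004]
ft_force: [0.3, 0.1, -3.3]
grip_width: 0.134
time: 20.58
position: [0.5262, -0.0902, 0.1262]
tool_rot: [-0.026, 3.131, 0.005]
ft_force: [-0.2, 0.8, -2.7]
grip_width: 0.135
```

```bash
python3 -m inch '[[-1,0,-12,0,0.016],[-1,0,0,0,0],[-1,0,0,0,0]]'; python3 -c "
from bd import *
board(-.16,-.05,'green',zlo=.085)"
```

```text
time: 20.95
position: [0.5283, -0.1031, 0.129]
tool_rot: [0.001, 3.127, 0.005]
ft_force: [0.8, -0.5, -2.5]
grip_width: 0.136
[ 0.5284 -0.1035  0.1291] 1442 [[0.4553, -0.1532, 0.0893], [0.5437, -0.1095, 0.1492], [0.5964, -0.0996, 0.2941]] [-0.001 -0.998 -0.057]
far end z [0.0907 0.1548 0.2056 0.2089 0.2106] y -0.1096
```

Face at scene y -0.1095, so the centre is -0.103 against a slot 4 centre of about -0.103 in the same camera. Lowering.

```bash
python3 -m inch '[[-1,0,0,10,0],[-1,0,0,10,0],[-1,0,0,8,0],[-1,0,0,8,0],[-1,0,0,0,0]]'; python3 -m inch '[[-1,0,0,8,0],[-1,0,0,8,0],[-1,0,0,8,0],[-1,0,0,0,0]]'
```

```text
time: 21.62
position: [0.5283, -0.1028, 0.0898]
tool_rot: [0.0, 3.128, 0.005]
ft_force: [-0.2, 0.4, -3.8]
grip_width: 0.136
time: 22.12
position: [0.5288, -0.1027, 0.0643]
tool_rot: [0.0, 3.128, 0.005]
ft_force: [0.5, 0.0, -3.5]
grip_width: 0.137
```

```bash
python3 -m inch '[[-1,0,0,5,0],[-1,0,0,4,0],[-1,0,0,4,0],[-1,0,0,0,0]]' 12; python3 -c "
from bd import *
board(-.14,-.07,'green',zlo=.085,zhi=.2)";  python3 -m inch '[[-1,0,0,5,0],[-1,0,0,3,0],[-1,0,0,0,0]]'; python3 -c "
from bd import *
board(-.14,-.07,'green',zlo=.085,zhi=.2)"
```

```text
time: 22.62
position: [0.5319, -0.1031, 0.059]
tool_rot: [0.001, 3.123, 0.01]
ft_force: [0.1, -0.1, -4.1]
grip_width: 0.134
[ 0.532  -0.1032  0.0589] 481 [[0.4606, -0.1217, 0.0855], [0.5603, -0.1096, 0.1178], [0.5968, -0.0983, 0.1665]] [-0.001  1.    -0.023]
far end z [0.0855 0.1203 0.1426 0.1447 0.1679] y -0.1097
time: 23.05
position: [0.5344, -0.1033, 0.0556]
tool_rot: [0.001, 3.118, 0.013]
ft_force: [-0.2, -0.2, -4.1]
grip_width: 0.136
[ 0.5344 -0.1034  0.0554] 448 [[0.4615, -0.1262, 0.0865], [0.5625, -0.1101, 0.1174], [0.5983, -0.1004, 0.1648]] [-0.005  1.    -0.011]
far end z [0.0865 0.1214 0.142  0.1438 0.1648] y -0.1103
```

```bash
python3 -m inch '[[-1,3,0,5,0],[-1,2,0,4,0],[-1,0,0,0,0]]' 8; python3 -c "
from bd import *
board(-.14,-.07,'green',zlo=.085,zhi=.2)"
```

```text
time: 23.48
position: [0.5354, -0.1034, 0.0505]
tool_rot: [0.001, 3.107, 0.013]
ft_force: [-0.2, 0.1, -3.5]
grip_width: 0.136
[ 0.5356 -0.1033  0.0505] 429 [[0.4604, -0.1278, 0.0859], [0.5659, -0.1098, 0.1161], [0.5983, -0.0959, 0.1629]] [-0.01   1.     0.004]
far end z [0.0866 0.1213 0.1428 0.1446 0.1621] y -0.1097
```

The top stays at 0.144 while the hand goes down 5 mm, so it's seated. Releasing with a small opening, since bamboo is 32 mm away.

```bash
python3 -m inch '[[-0.65,0,0,0,0],[-0.5,0,0,0,0],[-0.3,0,0,0,0],[-0.3,0,0,0,0]]'; python3 -m inch '[[-0.3,0,0,-15,0],[-0.3,0,0,-25,0],[-0.3,0,0,-50,0],[-0.3,0,0,-50,0],[-0.3,0,0,-20,0]]'; python3 -m inch '[[-0.3,0,0,0,0],[-0.3,0,0,0,0],[-0.3,0,0,0,0]]'; python3 -c "
from bd import *
s=board(-.14,-.07,'green',zlo=.085,zhi=.2)
board(-.185,-.12,zhi=.2)
cv2.imwrite('pics/b7.png',cv2.resize(s['color'][150:390,80:440],(800,533))[:,:,::-1])"
```

```text
time: 24.02
position: [0.5353, -0.1033, 0.0496]
tool_rot: [0.0, 3.108, 0.012]
ft_force: [0.4, 0.3, -0.3]
grip_width: 0.331
time: 24.65
position: [0.5288, -0.1052, 0.2168]
tool_rot: [0.003, 3.108, 0.011]
ft_force: [-0.2, -0.4, -0.3]
grip_width: 0.351
time: 25.02
position: [0.5291, -0.1056, 0.2182]
tool_rot: [0.004, 3.106, 0.012]
ft_force: [-1.0, 0.1, -0.3]
grip_width: 0.346
[ 0.5289 -0.1056  0.218 ] 764 [[0.4566, -0.1121, 0.0865], [0.536, -0.1088, 0.122], [0.5975, -0.1, 0.1446]] [-0.001 -0.998  0.056]
far end z [0.086  0.12   0.1419 0.1434 0.1444] y -0.1092
[ 0.5289 -0.1055  0.218 ] 1097 [[0.4383, -0.1628, 0.0808], [0.5305, -0.1595, 0.1167], [0.606, -0.1496, 0.145]] [-0.003  0.999 -0.037]
far end z [0.0816 0.117  0.1422 0.1434 0.1452] y -0.1599
```

View pics/b7.png

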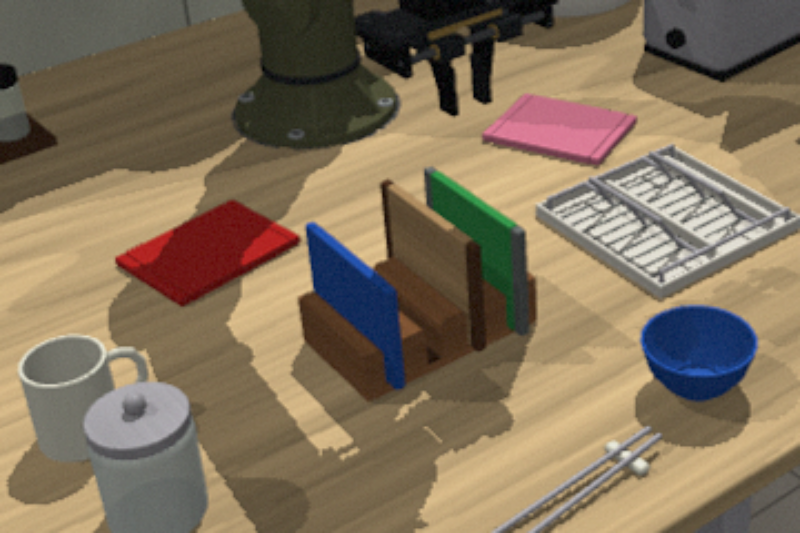

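Both boards stand upright in slots 3 and 4: bamboo at (433,265), green at (478,250). Their tops match at z≈0.143, the gripper is clear, and the other things look undisturbed. Handing in.

```bash
python3 -c "
from bench import ctrl
print(ctrl.close_job())"
```

```text
the job is handed in; nothing more can be done
None
```

Both boards are out of the drainer and standing on their long edges in the rack, bamboo in slot 3 and green in slot 4. I handed the job in at about 25 s of the 61 s allowed. The rows can't tilt the tool, so I pushed each board upright with one finger, gripped it, lifted it straight out and lowered it in. I let go only once its top stopped sinking as the hand moved down.

**Last checks**
- **Height:** both board tops measure z≈0.143–0.144 m; fully down is 0.142 m.
- **Upright and square:** faces are within about 3° of upright and square to the rack.
- **Centring:** bamboo is at most about 1 mm from the slot's middle lengthways, and green about 5 mm.
- **Clear of the boards:** the gripper is above and open. In the last picture the blue tray, bowl, mug and canister look undisturbed. The kettle was outside that picture, but I never came near it after the first approach.

**Checks that disagreed**
- **Tool height:** the reported TCP z read about 31 mm lower than the fingertips in the camera. My first grasp therefore closed above the bamboo board without visibly moving it. I measured the offset twice and worked with the corrected height.
- **Wrist force:** it never showed a clear floor contact. It still read about -3.5 N with green already seated, so I judged seating from the camera heights instead.

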